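Sieve the maple ball out of the tumbling chips with the slotted wire scoop

TASK

Take the wire scoop with the red grip from its grey pad in the green sorting tray, scoop the wooden ball out of the trough with it so that the two small blue chips drop back into the trough, and set the scoop down again flat on its grey pad, facing as before, with the ball in it. Handle the ball and the chips only with the scoop, never with the fingers.

Things in the scene. Friction and masses are not known exactly. Their poses are not given: they have to be found in the camera images.
- scoop_grip (a point): Centre of the wire scoop's red grip, a bar along x 74 long, 24 wide (y), 30 high. x = the way the open mouth faces, y left, z up. 180 g. Basket 95 long (x -47 to 47), 89 wide, underside z -100 (mm), 4 floor wires along x, 24 gaps, low hump behind the tips. It starts in a fixed green tray, on a grey pad at z -100, x -62 to 62, y -58 to 59, kerbs 8 high on 3 sides; on the 4th (-y) the trough wall.
- ball: Centre of the good part: smooth maple ball, 50 diameter, 46 g, rolls easily, on the trough floor. The trough, in the scoop grip's starting frame (mm): floor z -100, x -129 to 110, y -218 to -64; walls 6 thick, tops at z -58. Its front end wall (x 110 at the floor) leans out 5 degrees. The scoop can slide on this floor; the ball enters it if within 15 of its middle line (y).
- chip_a: Centre of a blue ceramic tumbling chip, a round bead 18 mm in diameter, 11 g, on the trough floor between the ball and the front end wall. It falls through the scoop's gaps. Slide the scoop on the floor until its tips meet the front end wall or are within 5 mm of it: the wall stops the ball, which rides over the tips into the basket; then lift straight up.
- chip_b: Centre of the second blue ceramic tumbling chip, like the first: 18 mm diameter, 11 g, on the trough floor between the ball and the front end wall.
There are look-alikes about, which are no part of the job. Leave any orange or purple look-alike of the part that bears scoop_grip alone. Of the things like the ball, leave any that is yellow; of the rest the smaller one is meant.

How it is judged:
On the way:
1. the scoop is lifted above the trough walls with the ball in it, and both chips have dropped below it (x of ball in the frame of scoop_grip between -0.045 and 0.045 m and y of ball in the frame of scoop_grip between -0.035 and 0.035 m and z of ball in the frame of scoop_grip between -0.09 and -0.055 m and height (world z) of scoop_grip above 0.15 m and z of each of chip_a, chip_b in the frame of scoop_grip below -0.11 m), for 0.2 s.
At the end, for the whole second after the job is handed in: The scoop stands level (within 4.5 degrees) on its pad within 30 mm of where it was at the start and facing the same way, the ball lies still inside its basket (centre within 45 mm along and 35 mm across of the grip's middle), and both chips lie in the trough (x of ball in the frame of scoop_grip between -0.045 and 0.045 m and y of ball in the frame of scoop_grip between -0.035 and 0.035 m and z of ball in the frame of scoop_grip between -0.09 and -0.055 m and distance of scoop_grip from where it was at the start of the episode below 0.03 m and angle between scoop_grip's own z axis and vertical below 0.08 rad and linear speed of ball below 0.02 m/s and x of chip_a in the frame of scoop_grip between -0.17 and 0.16 m and y of chip_a in the frame of scoop_grip between -0.26 and -0.05 m and z of each of chip_a, chip_b in the frame of scoop_grip below -0.075 m and x of chip_b in the frame of scoop_grip between -0.17 and 0.16 m and y of chip_b in the frame of scoop_grip between -0.26 and -0.05 m); the robot touches nothing.
It fails at once if the fingers touch the ball or a chip (contact force between the fingers and ball above 0.3 N or contact force between the fingers and chip_a above 0.3 N or contact force between the fingers and chip_b above 0.3 N).
It also fails if it takes over 50 s, if anything falls off the work surface, if the arm or the gripper's body presses on something with over 40 N, if the wrist force passes 120 N, or if a joint passes its speed limit or range.

ROBOT

A 7-joint arm with a two-finger parallel gripper is mounted at the origin on the work surface. World frame = base frame: x ahead of the robot, y to its left, z up, the work surface at z = 0. Lengths are in m, angles in rad, forces in N, time in s.
With the tool pointing down it reaches from about 0.4 to 0.9 m from the base axis. Payload 5.5 kg.
Tool frame: the origin (TCP) lies on the centre line of the jaws, within the pads' length; the fingertips stand 25 mm ahead of it and the grasp point (between the pads) lies 6 mm ahead of it; z points along the fingers, y is the line along which they close (so a half turn about z gives the same grasp; the last joint's range is limited). The gripper opens to 92 mm and grips with 3 to 60 N. Pads are 19 mm wide; open, the fingers measure 130 mm over their backs; the gripper's body (75 mm by 190 mm) begins 47 mm behind the grasp point.
Start: joints at [1.515, 0.501, -0.427, 1.55, 0.221, 1.138, -0.21], TCP at [0.204, -0.617, 0.252] pointing down, gripper open.
Joint ranges: [-2.88, 2.88], [-0.31, 2.03], [-1.54, 1.56], [0.2, 2.42], [-1.41, 4.55], [0.19, 2.02], [-2.57, 2.57]. Speed limits (rad/s): [2.57, 2.57, 3.14, 3.14, 3.14, 3.14, 3.14].

INTERFACE

Orientations are given as a 3x3 rotation matrix whose columns are the frame's x, y, z axes.
In Python, from workcell import sense, capture, calibration, close_job, trace gives the robot as it stands.
- The arm moves only by the tool servo_tool, never from a script. Its argument "series" is text: rows parted by semicolons, each of 7 numbers parted by spaces: the shift along the tool's x, y, z in units of 50 mm (1.0 is 50 mm), then the turn, a rotation vector about the tool's x, y, z in degrees, then the finger opening in mm, from 0 to 91.8. A call has 1 to 12 rows; each row is the pose to reach, as a shift and turn from the pose commanded when the call began, along the tool's axes at that moment; what a row does not reach only later rows make up. A row lasts 1/8 s, in which the tool goes at most 62.5 mm and 10.7 degrees, less where a joint would pass 70% of its speed; a pose out of reach is approached as far as the arm can. A call with a gripper value outside its range is refused whole. The fingers move at their own pace and stop on an object; "newtons" is the grip in N (left out, the last holds). Time passes only in rows, so rows that repeat a pose let the fingers close. It gives the time, the measured TCP pose, the force, the opening and the grip force at its end, in the units of the state.
- sense(): the state, without advancing time (a new reading comes with each control period).
- capture(name): name is "scene" or "top"; returns the picture (480x640x3 uint8, red, green, blue); there is no depth.
- calibration(name): a dict with "fx", "fy", "cx", "cy" (pixels), "rvec" (rotation vector, rad) and "tvec" (3), from world to camera coordinates, as OpenCV has them. Camera axes: x right, y down, z forward; pixel columns grow to the right and rows downward; lengths in m; the calibration is good to about 2 mm. A picture is of the moment at which its call begins. calibration takes no time and is no camera call.
- close_job(): hands the job in; it is judged then, once.
Trained networks look in the newest picture that a camera, given by its name, has taken for a name from the list of things; names that differ only in an ending like _2 or _b are one class to them, and where a whole thing is asked for, a point or a joint stands for the part that bears it (a point fixed in the world has none). Each returns a list of dicts, best first, with "conf" (0 to 1); they miss things now and then, are a little off and sometimes report something else, mostly with a low value. They report only what shows in the picture. A call takes as long as a camera call. They do not tell look-alikes from the thing itself.
- trace(label, camera): "pixels" (480x640 bool, what is visible of it) and "bbox" ([left, top, right, bottom] in pixels, round what is visible of it).
The state is a dict: "t": time; "q": joint angles; "joint_velocities": joint speeds; "joint_torque": joint torques, N m; "ee_pos": TCP position; "orientation": TCP orientation; "wrist_force": force on the tool from outside, world axes, zero at the start; "wrist_torque": the same for the moment, N m; "opening": opening from 0.0 (shut) to 1.0 (fully open); "finger_force": force on a finger pad.
Only numpy, scipy, OpenCV 4.12 (cv2) and the standard library are available. Lean on these libraries where they do the work, as an engineer would, in place of code of your own. Each camera call takes 0.05 s, during which the arm holds its last target. There are 200 camera calls.

## Working session

There is one attempt and no reset: what is moved stays moved. The work goes in short steps, Python scripts to look and compute and a tool call to move; the robot and the scene stay as the last step left them, time stands still between calls to the robot, and variables do not carry over. Pictures are saved under pics/ and viewed, at most 10 in all, crops included, and the job is handed in when it is done.

Besides the shell and the picture viewer there is one more tool, called after "Request:" as name(argument=value, ...) on one line, values as JSON. servo_tool: Moves the arm, as the interface text tells. Its arguments: {"type":"object","properties":{"series":{"type":"string"},"newtons":{"type":"number"}},"required":["series"]}

```bash
mkdir -p pics; cat > h.py <<'E'
import numpy as np,cv2
from workcell import *
def cam(n):
    c=calibration(n);K=np.array([[c['fx'],0,c['cx']],[0,c['fy'],c['cy']],[0,0,1]]);R=cv2.Rodrigues(np.array(c['rvec'],float))[0];return K,R,np.array(c['tvec'],float)
def ray(n,u,v,z):
    K,R,t=cam(n);d=R.T@np.linalg.solve(K,[u,v,1]);o=-R.T@t;return o+d*(z-o[2])/d[2]
def proj(n,P):
    K,R,t=cam(n);p=(R@np.atleast_2d(P).T).T+t;p=p@K.T;return p[:,:2]/p[:,2:]
def cen(m):
    y,x=np.nonzero(m);return x.mean(),y.mean(),len(x)
E
python3 - <<'E'
from h import *
for n in("scene","top"):
    cv2.imwrite(f"pics/{n}0.png",capture(n)[:,:,::-1])
    K,R,t=cam(n);print(n,(-R.T@t).round(3),K[0,0],R[2].round(2))
    for l in("scoop_grip","ball","chip_a"):
        for r in trace(l,n): print(l,round(r['conf'],2),r['bbox'],np.round(cen(r['pixels']),1))
s=sense();print(s['t'],s['ee_pos'],s['orientation'],s['opening'])
E
```

```text
scene [ 0.968 -0.423  0.685] 445.7161423019643 [-0.5   0.53 -0.68]
scoop_grip 0.93 [169.5, 281.1, 240.5, 365.9] [ 199.8  321.8 2426. ]
scoop_grip 0.64 [282.0, 198.8, 335.8, 260.0] [ 305.6  224.8 1082. ]
ball 0.74 [348.7, 261.2, 375.1, 288.7] [361.  274.5 482. ]
ball 0.74 [463.1, 275.9, 490.4, 300.1] [477.1 286.1 544. ]
chip_a 0.45 [389.4, 274.3, 403.5, 279.6] [395.5 274.9  74. ]
chip_a 0.4 [376.0, 253.6, 382.8, 264.2] [378.4 258.5  63. ]
top [0.311 0.033 1.213] 518.4220896444576 [ 0.2  -0.   -0.98]
scoop_grip 0.94 [400.7, 243.3, 451.9, 287.6] [ 428.   262.3 1031. ]
scoop_grip 0.89 [189.5, 336.0, 240.5, 381.0] [ 213.6  358.  1039. ]
scoop_grip 0.83 [271.6, 246.7, 324.0, 292.5] [297.4 267.6 893. ]
ball 0.82 [236.7, 127.3, 257.5, 145.8] [247.6 135.6 336. ]
ball 0.54 [292.1, 201.5, 311.6, 218.0] [301.2 207.8 323. ]
chip_a 0.63 [274.1, 188.1, 283.4, 194.7] [276.9 191.2  40. ]
0.4 [ 0.20373782 -0.61715014  0.25154659] [[ 9.49592368e-01  3.13487372e-01 -5.08709581e-05]
 [ 3.13487374e-01 -9.49592326e-01  2.85005586e-04]
 [ 4.10389808e-05 -2.86586532e-04 -9.99999958e-01]] 1.0013793981521244
```

View pics/scene0.png

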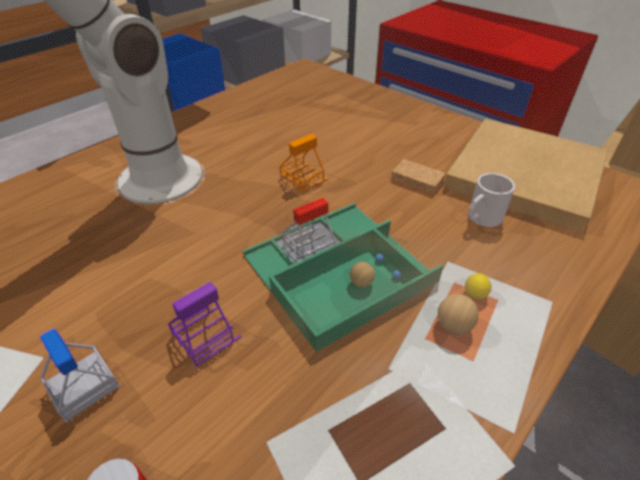

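View pics/top0.png

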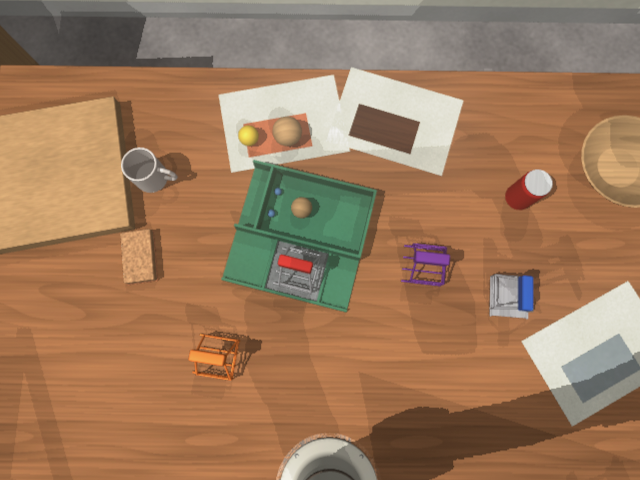

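The top picture shows the red scoop at about (297,265), the ball in the trough at (301,207), and the chips at (278,191) and (271,213). The mouth faces image left, which is world +y. Next I fit the poses.

```bash
cat > m.py <<'E'
from h import *
from scipy.optimize import least_squares
def redmask(im,box):
    h=cv2.cvtColor(im,cv2.COLOR_RGB2HSV);m=(((h[...,0]<6)|(h[...,0]>174))&(h[...,1]>170)&(h[...,2]>70))
    o=np.zeros_like(m);l,t,r,b=box;o[t:b,l:r]=m[t:b,l:r];return o.astype(np.uint8)
def box(p):
    c,s=np.cos(p[3]),np.sin(p[3]);q=np.array([[a,b,d] for a in(-37,37) for b in(-12,12) for d in(-15,15)])/1e3
    return q@np.array([[c,s,0],[-s,c,0],[0,0,1]])+p[:3]
def mom(hull):
    m=cv2.moments(hull.astype(np.float32));a=m['m00'];return np.array([m['m10']/a,m['m01']/a,m['mu20']/a/8,m['mu11']/a/8,m['mu02']/a/8])
def fitgrip(masks,p0):
    obs={}
    for n,m in masks.items():
        c=max(cv2.findContours(cv2.resize(m,None,fx=4,fy=4,interpolation=cv2.INTER_NEAREST),0,1)[0],key=cv2.contourArea)
        obs[n]=mom((cv2.convexHull(c)[:,0]+.5)/4-.5)
    f=lambda p:np.concatenate([mom(cv2.convexHull(proj(n,box(p)).astype(np.float32))[:,0])-o for n,o in obs.items()])
    r=least_squares(f,p0,x_scale=[.01,.01,.01,.1]);return r.x,r.fun
E
python3 - <<'E'
from m import *
I={n:cv2.imread(f"pics/{n}0.png")[:,:,::-1].copy() for n in("scene","top")}
M={"scene":redmask(I["scene"],(285,195,335,228)),"top":redmask(I["top"],(270,248,325,280))}
p,res=fitgrip(M,[.43,.07,.11,1.4]);print(p.round(4),res.round(2))
c,s=np.cos(p[3]),np.sin(p[3]);R=np.array([[c,-s,0],[s,c,0],[0,0,1]])
fl=p[2]-.1
for nm,z,L in(("ball",fl+.025,[("top",301.2,207.8),("scene",361,274.5)]),("chip",fl+.009,[("top",277.5,191.3),("top",270.8,213),("scene",395.5,275),("scene",378.6,258.5)])):
    for n,u,v in L:
        P=ray(n,u,v,z);print(nm,n,P.round(3),((P-p[:3])@R*1e3).round(0))
W=lambda x,y,z:R@np.array([x,y,z])/1e3+p[:3]
T=[(-129,-218,-58),(110+4,-218,-58),(114,-64,-58),(-129,-64,-58)]
F=[(-129,-218,-100),(110,-218,-100),(110,-64,-100),(-129,-64,-100)]
out=[]
for n,(a,b) in {"scene":((230,180),(460,350)),"top":((215,150),(385,320))}.items():
    im=cv2.resize(I[n][:,:,::-1],None,fx=4,fy=4,interpolation=cv2.INTER_CUBIC)
    for Q,col in((T,(0,255,255)),(F,(255,0,255))):
        cv2.polylines(im,[np.int32((proj(n,[W(*q) for q in Q])+.5)*4)],True,col,1)
    im=im[a[1]*4:b[1]*4,a[0]*4:b[0]*4];out.append(cv2.resize(im,(int(im.shape[1]*560/im.shape[0]),560)) if n=="top" else cv2.resize(im,(780,int(im.shape[0]*780/im.shape[1]))))
cv2.imwrite("pics/ov_s.png",out[0]);cv2.imwrite("pics/ov_t.png",out[1])
E
```

```text
[0.4801 0.0509 0.1118 1.3843] [-8.02  5.19  2.59 -0.99  1.58 13.28 -0.65  1.48 -0.33  0.2 ]
ball top [0.622 0.071 0.037] [  46. -135.  -75.]
ball scene [0.625 0.063 0.037] [  39. -140.  -75.]
chip top [0.666 0.129 0.021] [ 111. -168.  -91.]
chip top [0.612 0.143 0.021] [ 115. -113.  -91.]
chip scene [0.668 0.121 0.021] [ 103. -172.  -91.]
chip scene [0.615 0.135 0.021] [ 107. -117.  -91.]
```

View pics/ov_t.png

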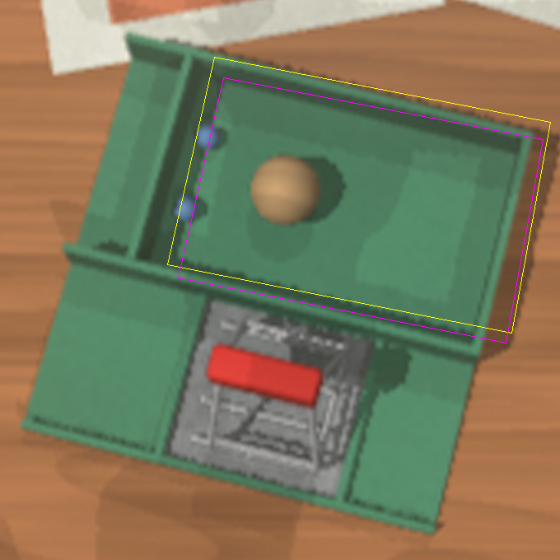

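The outline sits about 20 mm too far right, so the fit stalled. I'll check the masks and refit.

```bash
python3 - <<'E'
from m import *
I={n:cv2.imread(f"pics/{n}0.png")[:,:,::-1].copy() for n in("scene","top")}
M={"scene":redmask(I["scene"],(285,195,335,228)),"top":redmask(I["top"],(270,248,325,280))}
for n in M:
    print(n,np.round(cen(M[n]),1),cv2.boundingRect(M[n]))
    for z in(.1,.11,.12):print(ray(n,*cen(M[n])[:2],z).round(4))
from scipy.optimize import minimize
mk={n:cv2.resize(M[n],None,fx=4,fy=4,interpolation=cv2.INTER_NEAREST) for n in M}
def iou(p):
    s=0
    for n in M:
        a=np.zeros_like(mk[n]);h=cv2.convexHull(proj(n,box(p)).astype(np.float32))[:,0]
        cv2.fillConvexPoly(a,np.int32(np.round((h+.5)*4*16)),1,shift=4);s-=(a&mk[n]).sum()/(a|mk[n]).sum()
    return s
best=min((minimize(iou,[*(ray("top",*cen(M["top"])[:2],z)),y],method="Nelder-Mead",options=dict(initial_simplex=np.array([*(ray("top",*cen(M["top"])[:2],z)),y])+np.vstack([np.zeros(4),np.diag([.01,.01,.01,.1])]))) for z in(.1,.12) for y in(1.25,1.4)),key=lambda r:r.fun)
p=best.x;print(p.round(4),best.fun);np.save("p.npy",p)
c,s=np.cos(p[3]),np.sin(p[3]);R=np.array([[c,-s,0],[s,c,0],[0,0,1]])
fl=p[2]-.1
for nm,z,L in(("ball",fl+.025,[("top",301.2,207.8),("scene",361,274.5)]),("chip",fl+.009,[("top",277.5,191.3),("top",270.8,213),("scene",395.5,275),("scene",378.6,258.5)])):
    for n,u,v in L:
        P=ray(n,u,v,z);print(nm,n,P.round(3),((P-p[:3])@R*1e3).round(0))
W=lambda x,y,z:R@np.array([x,y,z])/1e3+p[:3]
T=[(-129,-218,-58),(110+4,-218,-58),(114,-64,-58),(-129,-64,-58)]
F=[(-129,-218,-100),(110,-218,-100),(110,-64,-100),(-129,-64,-100)]
o=[]
for n,(a,b) in {"scene":((240,190),(450,350)),"top":((215,150),(385,320))}.items():
    im=cv2.resize(I[n][:,:,::-1],None,fx=4,fy=4,interpolation=cv2.INTER_CUBIC)
    for Q,col in((T,(0,255,255)),(F,(255,0,255))):
        cv2.polylines(im,[np.int32((proj(n,[W(*q) for q in Q])+.5)*4)],True,col,1)
    im=im[a[1]*4:b[1]*4,a[0]*4:b[0]*4];o.append(cv2.resize(im,(int(im.shape[1]*340/im.shape[0]),340)))
cv2.imwrite("pics/ov2.png",np.hstack(o))
E
```

```text
scene [310.4 210.6 512. ] (294, 198, 34, 26)
[0.4704 0.0829 0.1   ]
[0.4789 0.0742 0.11  ]
[0.4875 0.0656 0.12  ]
top [294.8 263.4 365. ] (278, 255, 34, 18)
[0.4803 0.0801 0.1   ]
[0.4788 0.0797 0.11  ]
[0.4772 0.0793 0.12  ]
[0.4783 0.0802 0.1052 1.3317] -1.5136395772220956
ball top [0.623 0.071 0.03 ] [  25. -143.  -75.]
ball scene [0.622 0.068 0.03 ] [  22. -142.  -75.]
chip top [0.668 0.129 0.014] [  92. -173.  -91.]
chip top [0.614 0.144 0.014] [  94. -117.  -91.]
chip scene [0.665 0.126 0.014] [  89. -171.  -91.]
chip scene [0.612 0.14  0.014] [  90. -116.  -91.]
```

View pics/ov2.png

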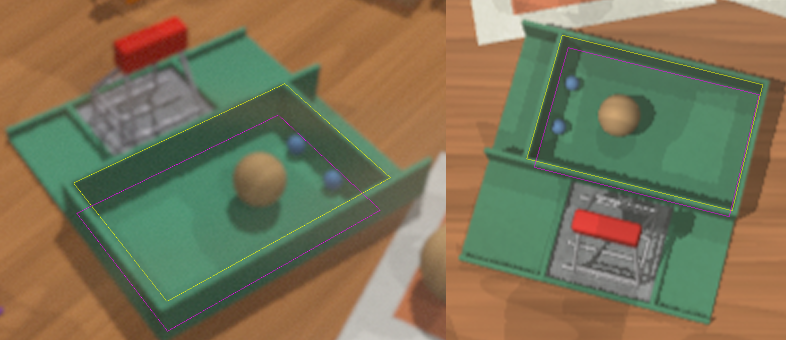

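The fit now agrees in both views. The grip is at (0.478, 0.080, 0.105) with yaw 76.3°, and the ball is at (23, -143) mm in the scoop frame. Next I move towards a point above the grip.

Request:
servo_tool(series="0.5 -0.6 0 0 0 -4 91; 1.2 -1.45 0 0 0 -8 91; 1.9 -2.3 0 0 0 -12 91; 2.6 -3.1 0 0 0 -16 91; 3.3 -3.95 0 0 0 -20 91; 4.0 -4.8 0 0 0 -24 91; 4.7 -5.65 0 0 0 -28 91; 5.4 -6.5 0 0 0 -33 91; 6.1 -7.35 0 0 0 -38 91; 6.8 -8.2 0 0 0 -43 91; 7.5 -9.0 0 0 0 -48 91; 8.1 -9.7 0 0 0 -53 91")

```text
t: 1.9
ee_pos: [0.437, -0.0279, 0.2523]
orientation: [[0.318, 0.948, 0.001], [0.948, -0.318, -0.001], [-0.001, 0.002, -1.0]]
wrist_force: [0.5, -0.5, 0.5]
opening: 0.994
finger_force: 0.0
```

```bash
cat >> h.py <<'E'
def go(x,y,z,yaw_deg):
    "print the servo numbers to TCP x,y,z, tool x yaw (tool down)"
    from scipy.spatial.transform import Rotation as Ro
    s=sense();R=np.array(s['orientation']);d=R.T@(np.array([x,y,z])-s['ee_pos'])/.05
    a=np.radians(yaw_deg);c,q=np.cos(a),np.sin(a);T=np.array([[c,q,0],[q,-c,0],[0,0,-1]])
    print("t",round(s['t'],2),"pos",np.round(s['ee_pos'],4),"shift",d.round(2),"turn",Ro.from_matrix(R.T@T).as_rotvec(degrees=True).round(1),"q",np.round(s['q'],2),"f",np.round(s['wrist_force'],1),s['finger_force'])
E
python3 -c "
from h import *
go(.4783,.0802,.20,76.3)"
```

```text
t 1.9 pos [ 0.437  -0.0279  0.2523] shift [2.31 0.09 1.04] turn [ 0.1  0.  -4.8] q [ 0.92  0.18 -1.    2.04  0.18  1.01 -0.49] f [ 0.5 -0.5  0.5] 0.0
```

Request:
servo_tool(series="0.8 0.03 0.3 0 0 -2 91; 1.6 0.06 0.6 0 0 -4 91; 2.31 0.09 1.04 0 0 -4.8 91; 2.31 0.09 1.04 0.1 0 -4.8 91; 2.31 0.09 1.5 0.1 0 -4.8 91; 2.31 0.09 2.1 0.1 0 -4.8 91; 2.31 0.09 2.6 0.1 0 -4.8 91; 2.31 0.09 2.79 0.1 0 -4.8 91; 2.31 0.09 2.79 0.1 0 -4.8 91")

```text
t: 3.02
ee_pos: [0.4777, 0.0775, 0.1124]
orientation: [[0.242, 0.97, -0.002], [0.97, -0.242, 0.0], [-0.0, -0.002, -1.0]]
wrist_force: [-0.4, 1.1, 0.1]
opening: 0.991
finger_force: 0.0
```

```bash
python3 -c "
from h import *
go(.4783,.0802,.113,76.3)
a=capture('scene')[170:290,230:390];b=capture('top')[210:330,230:390]
cv2.imwrite('pics/g.png',cv2.resize(np.hstack([a,b])[:,:,::-1],(800,300),interpolation=cv2.INTER_CUBIC))"
```

```text
t 3.02 pos [0.4777 0.0775 0.1124] shift [ 0.05 -0.   -0.01] turn [-0.1  0.  -0.3] q [ 0.48  0.53 -0.85  2.06  0.55  0.8  -0.95] f [-0.4  1.1  0.1] 0.0
```

View pics/g.png

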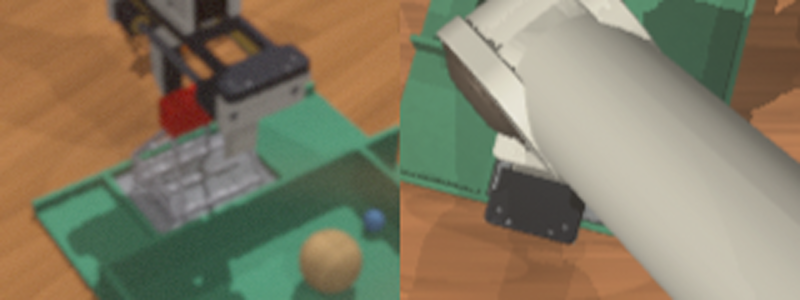

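The fingers straddle the red grip. Now close.

Request:
servo_tool(series="0 0 0 0 0 0 60; 0 0 0 0 0 0 35; 0 0 0 0 0 0 15; 0 0 0 0 0 0 15; 0 0 0 0 0 0 15; 0 0 0 0 0 0 15; 0 0 0 0 0 0 15", newtons=40)

```text
t: 4.0
ee_pos: [0.4777, 0.0782, 0.1122]
orientation: [[0.241, 0.971, -0.002], [0.971, -0.241, 0.0], [0.0, -0.002, -1.0]]
wrist_force: [0.3, -1.1, 0.8]
opening: 0.28
finger_force: 0.0
```

```bash
python3 -c "
from h import *
go(.4783,.0802,.113,76.3);print(sense()['opening']*91.8)"
```

```text
t 4.0 pos [0.4777 0.0782 0.1122] shift [ 0.04  0.   -0.02] turn [-0.1 -0.  -0.2] q [ 0.48  0.53 -0.85  2.06  0.55  0.8  -0.95] f [ 0.3 -1.1  0.8] 0.0
25.741996006407668
```

Request:
servo_tool(series="0 0 0 0 0 0 15; 0 0 0 0 0 0 15; 0 0 -0.2 0 0 0 15; 0 0 -0.6 0 0 0 15; 0 0 -1.0 0 0 0 15; 0 0 -1.4 0 0 0 15; 0 0 -1.4 0 0 0 15; -0.2 0.4 -1.4 0 0 0 15; -0.5 1.0 -1.4 0 0 0 15; -0.8 1.6 -1.4 0 0 0 15; -1.1 2.2 -1.4 0 0 0 15; -1.3 2.6 -1.4 0 0 0 15")

```text
t: 5.5
ee_pos: [0.5896, -0.0194, 0.1804]
orientation: [[0.244, 0.97, -0.003], [0.97, -0.244, -0.0], [-0.001, -0.003, -1.0]]
wrist_force: [-0.1, 0.1, -1.4]
opening: 0.258
finger_force: 40.0
```

Request:
servo_tool(series="0 0.1 0 0 0 0 15; 0 0.25 0 0 0 0 15; 0 0.25 0 0 0 0 15; 0 0.25 0 0 0 0 15")

```text
t: 6.0
ee_pos: [0.6, -0.0185, 0.182]
orientation: [[0.24, 0.971, -0.002], [0.971, -0.24, 0.0], [-0.0, -0.002, -1.0]]
wrist_force: [-0.3, 0.3, -2.3]
opening: 0.263
finger_force: 40.0
```

```bash
python3 -c "
from h import *
p=np.load('p.npy');c,s=np.cos(p[3]),np.sin(p[3])
g=p[:2]+np.array([c*-.065+s*.1425,s*-.065-c*.1425])
# grasp offset as at closing: TCP (.4777,.0782,.1122)
go(g[0]-.0006,g[1]-.002,.1122,76);print(sense()['opening']*91.8)
a=capture('scene')
cv2.imwrite('pics/l.png',cv2.resize(a[170:350,220:460][:,:,::-1],(800,600),interpolation=cv2.INTER_CUBIC))
b=capture('top')
for n in('scene','top'):
  for l in('ball','chip_a'):
    for r in trace(l,n):
      u=cen(r['pixels']);P=ray(n,u[0],u[1],.03 if l=='ball' else .014);R=np.array([[c,-s],[s,c]]);print(l,n,round(r['conf'],2),np.round(u),((P-p[:3])[:2]@R*1e3).round(0))
"
```

```text
t 6.0 pos [ 0.6    -0.0185  0.182 ] shift [0.   0.02 1.4 ] turn [-0.1  0.   0.1] q [ 0.61  0.61 -0.85  1.73  0.52  1.05 -0.67] f [-0.3  0.3 -2.3] 39.99508738517761
24.141188604012342
ball scene 0.8 [477. 286. 541.] [ 189. -290.]
ball scene 0.63 [ 457.  314. 1264.] [ 109. -315.]
ball scene 0.61 [362. 274. 457.] [  25. -143.]
chip_a scene 0.46 [396. 275.  51.] [  89. -171.]
ball top 0.82 [300. 208. 346.] [  27. -143.]
ball top 0.82 [287. 131. 647.] [ 109. -321.]
ball top 0.6 [248. 136. 378.] [ 196. -286.]
chip_a top 0.52 [271. 213.  28.] [  93. -116.]
chip_a top 0.44 [277. 192.  34.] [  93. -172.]
```

View pics/l.png

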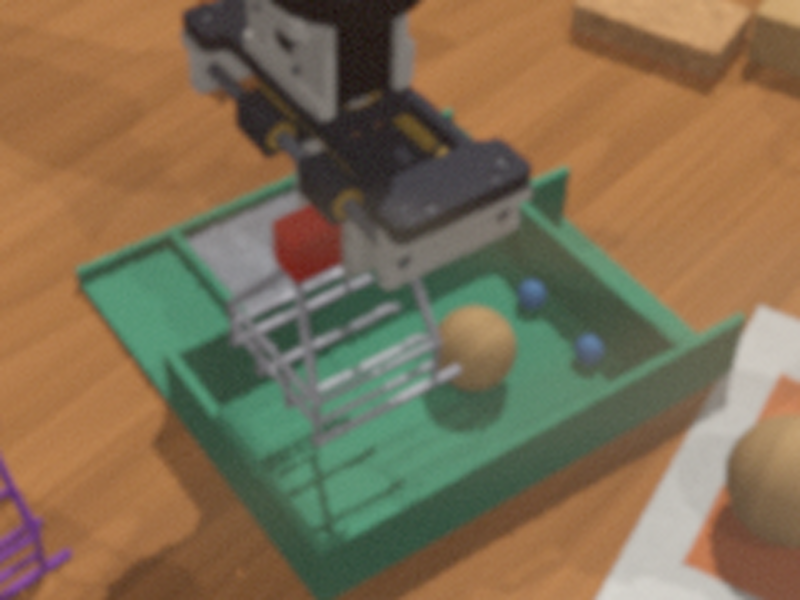

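The scoop is held level behind the ball, mouth towards the chips, all still in place. Next I lower it.

Request:
servo_tool(series="0 0 0.3 0 0 0 15; 0 0 0.7 0 0 0 15; 0 0 1.05 0 0 0 15; 0 0 1.25 0 0 0 15; 0 0 1.33 0 0 0 15; 0 0 1.37 0 0 0 15; 0 0 1.39 0 0 0 15; 0 0 1.39 0 0 0 15")

```text
t: 7.3
ee_pos: [0.6006, -0.0193, 0.1129]
orientation: [[0.241, 0.971, -0.001], [0.971, -0.241, 0.0], [0.0, -0.001, -1.0]]
wrist_force: [-0.7, 1.2, -2.8]
opening: 0.263
finger_force: 40.0
```

Request:
servo_tool(series="0 0 0.01 0 0 0 15; 0 0 0.02 0 0 0 15; 0 0 0.03 0 0 0 15; 0 0 0.03 0 0 0 15")

```text
t: 7.8
ee_pos: [0.6006, -0.0192, 0.1121]
orientation: [[0.241, 0.971, -0.001], [0.971, -0.241, -0.0], [-0.0, -0.001, -1.0]]
wrist_force: [-3.8, -0.9, 6.5]
opening: 0.261
finger_force: 40.0
```

Floor contact. Next I slide slowly toward the front wall.

Request:
servo_tool(series="0.05 0 -0.01 0 0 0 15; 0.12 0 -0.01 0 0 0 15; 0.2 0 -0.01 0 0 0 15; 0.3 0 -0.01 0 0 0 15; 0.4 0 -0.01 0 0 0 15; 0.5 0 -0.01 0 0 0 15; 0.6 0 -0.01 0 0 0 15; 0.7 0 -0.01 0 0 0 15; 0.8 0 -0.01 0 0 0 15; 0.9 0 -0.01 0 0 0 15; 1.0 0 -0.01 0 0 0 15; 1.1 0 -0.01 0 0 0 15")

```text
t: 9.3
ee_pos: [0.6142, 0.0338, 0.1122]
orientation: [[0.241, 0.97, -0.001], [0.97, -0.241, -0.001], [-0.001, -0.0, -1.0]]
wrist_force: [-1.0, -3.1, 0.9]
opening: 0.263
finger_force: 40.0
```

Request:
servo_tool(series="0.1 0 0 0 0 0 15; 0.2 0 0 0 0 0 15; 0.3 0 0 0 0 0 15; 0.4 0 0 0 0 0 15; 0.5 0 0 0 0 0 15; 0.6 0 0 0 0 0 15; 0.7 0 0 0 0 0 15; 0.8 0 0 0 0 0 15; 0.9 0 0 0 0 0 15; 1.0 0 0 0 0 0 15")

```text
t: 10.55
ee_pos: [0.6261, 0.0815, 0.1122]
orientation: [[0.242, 0.97, -0.001], [0.97, -0.242, -0.002], [-0.002, -0.001, -1.0]]
wrist_force: [-5.1, -6.7, 14.2]
opening: 0.259
finger_force: 40.0
```

```bash
python3 -c "
from h import *
p=np.load('p.npy');c,s=np.cos(p[3]),np.sin(p[3])
g=p[:2]+np.array([c*.060+s*.1425,s*.060-c*.1425])
go(g[0]-.0006,g[1]-.002,.1122,76)
a=capture('scene');b=capture('top')
cv2.imwrite('pics/s.png',cv2.resize(np.hstack([a[190:340,260:440],b[150:300,220:400]])[:,:,::-1],(800,333),interpolation=cv2.INTER_CUBIC))
"
```

```text
t 10.55 pos [0.6261 0.0815 0.1122] shift [ 0.43 -0.02 -0.  ] turn [-0.   0.1  0. ] q [ 0.37  0.73 -0.78  1.69  0.61  0.97 -0.88] f [-5.1 -6.7 14.2] 39.997934103012085
```

View pics/s.png

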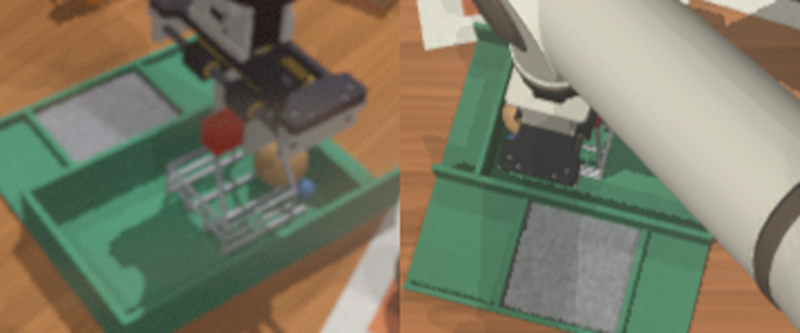

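The ball is at the front of the mouth against the wall, with a chip beside it. Continue to the wall.

Request:
servo_tool(series="0.06 0 -0.01 0 0 0 15; 0.12 0 -0.015 0 0 0 15; 0.18 0 -0.015 0 0 0 15; 0.24 0 -0.015 0 0 0 15; 0.3 0 -0.015 0 0 0 15; 0.36 0 -0.015 0 0 0 15; 0.42 0 -0.015 0 0 0 15; 0.42 0 -0.015 0 0 0 15")

```text
t: 11.65
ee_pos: [0.6307, 0.104, 0.1122]
orientation: [[0.24, 0.971, -0.001], [0.971, -0.24, 0.002], [0.001, -0.002, -1.0]]
wrist_force: [0.4, -1.0, 1.3]
opening: 0.258
finger_force: 40.0
```

Request:
servo_tool(series="0.03 0 0 0 0 0 15; 0.06 0 0 0 0 0 15; 0.06 0 0 0 0 0 15")

```text
t: 12.02
ee_pos: [0.6313, 0.1057, 0.1122]
orientation: [[0.241, 0.971, -0.002], [0.971, -0.241, -0.0], [-0.001, -0.002, -1.0]]
wrist_force: [-2.4, -3.4, 3.0]
opening: 0.258
finger_force: 40.0
```

```bash
python3 -c "
from h import *
p=np.load('p.npy');c,s=np.cos(p[3]),np.sin(p[3]);R=np.array([[c,-s],[s,c]])
go(.63,.104,.1122,76)
e=sense()['ee_pos'];print('scoop',((e[:2]+[.0006,.002]-p[:2])@R*1e3).round(1))
a=capture('scene');b=capture('top')
cv2.imwrite('pics/s2.png',cv2.resize(np.hstack([a[190:310,290:430],b[160:280,230:370]])[:,:,::-1],(800,343),interpolation=cv2.INTER_CUBIC))
for n in('scene','top'):
  for l in('ball','chip_a'):
    for r in trace(l,n):
      u=cen(r['pixels']);P=ray(n,u[0],u[1],.033 if l=='ball' else .014);print(l,n,round(r['conf'],2),np.round(u),((P-p[:3])[:2]@R*1e3).round(0))
"
```

```text
t 12.03 pos [0.6313 0.1057 0.1122] shift [-0.04 -0.02  0.  ] turn [-0.1  0.   0.1] q [ 0.33  0.75 -0.77  1.67  0.61  0.98 -0.9 ] f [-2.4 -3.4  3. ] 39.99593496322632
scoop [  63.  -142.8]
ball scene 0.91 [ 457.  314. 1269.] [ 106. -317.]
ball scene 0.72 [375. 266. 485.] [  57. -142.]
ball scene 0.65 [477. 286. 571.] [ 187. -292.]
```

View pics/s2.png

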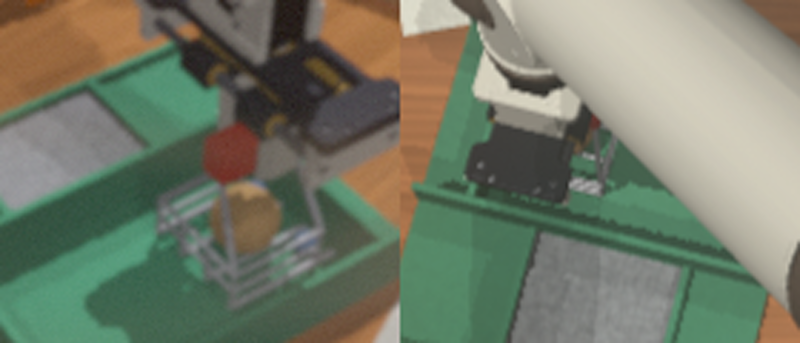

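The ball sits in the basket at about x 57 mm, against the scoop's 63 mm. Lift straight up.

Request:
servo_tool(series="0 0 -0.05 0 0 0 15; 0 0 -0.15 0 0 0 15; 0 0 -0.3 0 0 0 15; 0 0 -0.45 0 0 0 15; 0 0 -0.6 0 0 0 15; 0 0 -0.75 0 0 0 15; 0 0 -0.9 0 0 0 15; 0 0 -1.05 0 0 0 15; 0 0 -1.2 0 0 0 15; 0 0 -1.35 0 0 0 15; 0 0 -1.45 0 0 0 15; 0 0 -1.5 0 0 0 15")

```text
t: 13.82
ee_pos: [0.6316, 0.106, 0.1876]
orientation: [[0.241, 0.971, -0.001], [0.971, -0.241, 0.0], [0.0, -0.001, -1.0]]
wrist_force: [-0.2, 0.5, -2.1]
opening: 0.263
finger_force: 40.0
```

Request:
servo_tool(series="0 0 0 0 0 0 15; 0 0 0 0 0 0 15; 0 0 0 0 0 0 15")

```text
t: 14.2
ee_pos: [0.6314, 0.1059, 0.187]
orientation: [[0.241, 0.971, -0.002], [0.971, -0.241, 0.0], [-0.0, -0.002, -1.0]]
wrist_force: [-0.2, 0.1, -3.1]
opening: 0.258
finger_force: 40.0
```

```bash
python3 -c "
from h import *
go(.4777,.0785,.188,76.1)
a=capture('scene')
cv2.imwrite('pics/u.png',cv2.resize(a[180:330,280:440][:,:,::-1],(640,600),interpolation=cv2.INTER_CUBIC))
"
```

```text
t 14.2 pos [0.6314 0.1059 0.187 ] shift [-1.27 -2.85 -0.01] turn [-0.1  0.  -0. ] q [ 0.36  0.66 -0.83  1.62  0.53  1.1  -0.85] f [-0.2  0.1 -3.1] 39.99497652053833
```

View pics/u.png

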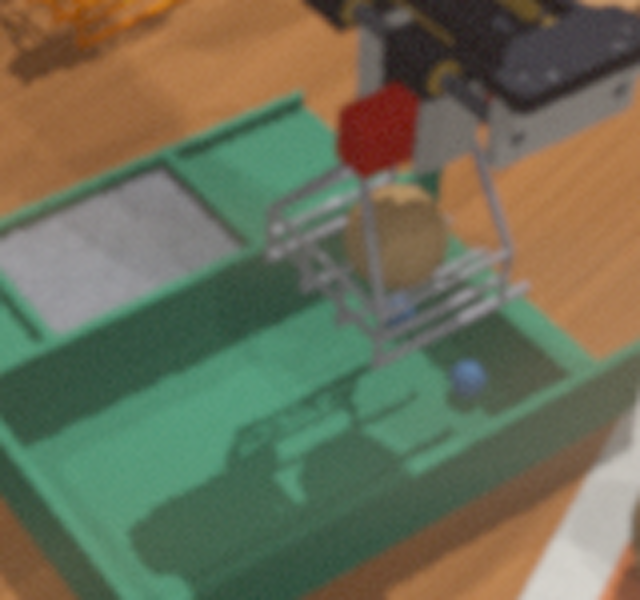

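One chip at (468,378) is clearly on the floor. The other, at (398,305), lies where its floor position projects, so it is seen through the wires. Next I carry the scoop gently back.

Request:
servo_tool(series="-0.01 -0.03 0 0 0 0 15; -0.04 -0.1 0 0 0 0 15; -0.09 -0.2 0 0 0 0 15; -0.15 -0.34 0 0 0 0 15; -0.22 -0.5 0 0 0 0 15; -0.3 -0.68 0 0 0 0 15; -0.38 -0.86 0 0 0 0 15; -0.46 -1.04 0 0 0 0 15; -0.54 -1.22 0 0 0 0 15; -0.62 -1.4 0 0 0 0 15; -0.7 -1.58 0 0 0 0 15; -0.78 -1.76 0 0 0 0 15")

```text
t: 15.75
ee_pos: [0.5361, 0.0892, 0.1874]
orientation: [[0.241, 0.971, -0.002], [0.971, -0.241, 0.0], [0.0, -0.002, -1.0]]
wrist_force: [1.3, -0.1, -2.6]
opening: 0.261
finger_force: 40.0
```

Request:
servo_tool(series="-0.08 -0.18 0 0 0 0 15; -0.16 -0.36 0 0 0 0 15; -0.24 -0.54 0 0 0 0 15; -0.31 -0.7 0 0 0 0 15; -0.37 -0.84 0 0 0 0 15; -0.42 -0.95 0 0 0 0 15; -0.46 -1.03 0 0 0 0 15; -0.48 -1.08 0 0 0 0 15; -0.49 -1.09 0 0 0 0 15; -0.49 -1.09 0 0 0 0 15; -0.49 -1.09 0 0 0 0 15")

```text
t: 17.12
ee_pos: [0.4781, 0.0787, 0.1875]
orientation: [[0.241, 0.971, -0.002], [0.971, -0.241, 0.001], [0.0, -0.002, -1.0]]
wrist_force: [-0.1, -1.2, -1.6]
opening: 0.263
finger_force: 40.0
```

```bash
python3 -c "
from h import *
go(.4777,.0785,.1125,76.1)
p=np.load('p.npy');c,s=np.cos(p[3]),np.sin(p[3]);R=np.array([[c,-s],[s,c]])
capture('scene');capture('top')
for n in('scene','top'):
  for l in('ball','chip_a'):
    for r in trace(l,n):
      u=cen(r['pixels']);P=ray(n,u[0],u[1],.108 if l=='ball' else .014);print(l,n,round(r['conf'],2),np.round(u),((P-p[:3])[:2]@R*1e3).round(0))
"
```

```text
t 17.12 pos [0.4781 0.0787 0.1875] shift [-0.01 -0.    1.5 ] turn [-0.1 -0.  -0. ] q [ 0.57  0.41 -0.95  2.    0.41  0.93 -0.83] f [-0.1 -1.2 -1.6] 39.994930028915405
ball scene 0.8 [ 457.  315. 1223.] [  50. -349.]
ball scene 0.6 [311. 211. 383.] [-4. -2.]
ball top 0.77 [287. 131. 722.] [  96. -290.]
ball top 0.65 [248. 135. 343.] [ 178. -257.]
```

```bash
python3 -c "
from h import *
p=np.load('p.npy');c,s=np.cos(p[3]),np.sin(p[3]);R=np.array([[c,-s],[s,c]])
h=cv2.cvtColor(capture('scene'),cv2.COLOR_RGB2HSV);m=((h[...,0]>100)&(h[...,0]<130)&(h[...,1]>70)).astype(np.uint8);m[:190]=0;m[350:]=0;m[:,:240]=0
k,_,st,ce=cv2.connectedComponentsWithStats(m)
for i in range(1,k):
  if st[i,4]>12: print(st[i,4],ce[i].round(),((ray('scene',*ce[i],.014)-p[:3])[:2]@R*1e3).round())
"
```

```text
47 [379. 256.] [  95. -112.]
31 [397. 273.] [  95. -168.]
```

Request:
servo_tool(series="0 0 0.1 0 0 0 15; 0 0 0.3 0 0 0 15; 0 0 0.5 0 0 0 15; 0 0 0.7 0 0 0 15; 0 0 0.9 0 0 0 15; 0 0 1.1 0 0 0 15; 0 0 1.25 0 0 0 15; 0 0 1.35 0 0 0 15; 0 0 1.42 0 0 0 15; 0 0 1.46 0 0 0 15; 0 0 1.48 0 0 0 15; 0 0 1.48 0 0 0 15")

```text
t: 18.98
ee_pos: [0.4779, 0.0787, 0.1136]
orientation: [[0.241, 0.971, -0.001], [0.971, -0.241, 0.0], [0.0, -0.001, -1.0]]
wrist_force: [0.3, -0.8, -1.4]
opening: 0.26
finger_force: 40.0
```

Both chips are in the trough. Now the final touch-down.

Request:
servo_tool(series="0 0 0.01 0 0 0 15; 0 0 0.02 0 0 0 15; 0 0 0.025 0 0 0 15; 0 0 0.03 0 0 0 15; 0 0 0.03 0 0 0 15")

```text
t: 19.6
ee_pos: [0.4778, 0.0788, 0.1121]
orientation: [[0.241, 0.971, -0.002], [0.971, -0.241, 0.0], [-0.0, -0.002, -1.0]]
wrist_force: [-1.1, 0.2, 1.3]
opening: 0.257
finger_force: 40.0
```

Request:
servo_tool(series="0 0 0.005 0 0 0 20; 0 0 0.005 0 0 0 20; 0 0 0.005 0 0 0 26; 0 0 0.005 0 0 0 30; 0 0 0.005 0 0 0 40; 0 0 0.005 0 0 0 50; 0 0 0.005 0 0 0 60; 0 0 0.005 0 0 0 60; 0 0 0.005 0 0 0 60", newtons=5)

```text
t: 20.72
ee_pos: [0.4778, 0.0787, 0.1117]
orientation: [[0.241, 0.971, -0.002], [0.971, -0.241, 0.001], [0.0, -0.002, -1.0]]
wrist_force: [0.3, 0.4, -0.4]
opening: 0.652
finger_force: 0.0
```

Request:
servo_tool(series="0 0 -0.2 0 0 0 60; 0 0 -0.6 0 0 0 60; 0 0 -1.2 0 0 0 60; 0 0 -2.0 0 0 0 60; 0 0 -2.8 0 0 0 60; -0.8 0 -3 0 0 0 60; -1.8 0 -3 0 0 0 60; -2.8 0 -3 0 0 0 60; -3.8 0 -3 0 0 0 60; -4.5 0 -3 0 0 0 60; -4.5 0 -3 0 0 0 60")

```text
t: 22.1
ee_pos: [0.4232, -0.1425, 0.2627]
orientation: [[0.246, 0.969, -0.001], [0.969, -0.246, -0.001], [-0.001, -0.001, -1.0]]
wrist_force: [0.4, 0.8, -0.3]
opening: 0.65
finger_force: 0.0
```

```bash
python3 -c "
from h import *
go(.47,.07,.11,76)
a=capture('scene');b=capture('top')
cv2.imwrite('pics/e.png',cv2.resize(np.hstack([a[190:340,240:440],b[150:300,210:410]])[:,:,::-1],(800,300),interpolation=cv2.INTER_CUBIC))
"
```

```text
t 22.1 pos [ 0.4232 -0.1425  0.2627] shift [ 4.35 -0.14  3.05] turn [-0.1  0.1 -0.2] q [ 1.16  0.18 -0.97  2.01  0.18  1.04 -0.15] f [ 0.4  0.8 -0.3] 0.0
```

View pics/e.png

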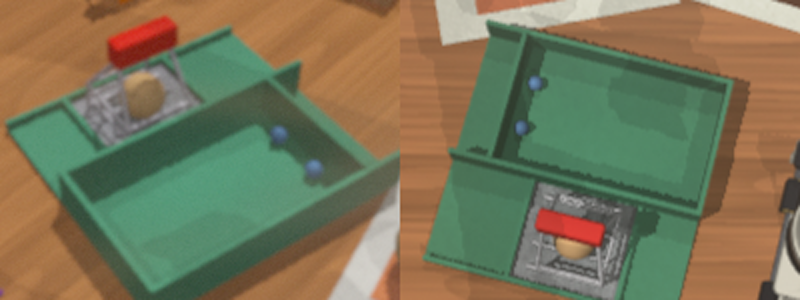

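The scoop stands on its pad with the ball in the basket, and both chips are in the trough. I'll check the ball's offset, then hand in.

```bash
python3 -c "
from h import *
p=np.load('p.npy');c,s=np.cos(p[3]),np.sin(p[3]);R=np.array([[c,-s],[s,c]])
for n in('scene','top'):
  for r in trace('ball',n):
      u=cen(r['pixels']);P=ray(n,u[0],u[1],.033);print(n,round(r['conf'],2),np.round(u),((P-p[:3])[:2]@R*1e3).round(0))
e=proj('top',[[*p[:2],.033]]),proj('scene',[[*p[:2],.033]]);print(e)
"
```

```text
scene 0.93 [477. 286. 548.] [ 187. -291.]
scene 0.85 [ 457.  314. 1242.] [ 107. -317.]
scene 0.68 [311. 238. 373.] [-4. -0.]
top 0.72 [287. 131. 730.] [ 108. -319.]
top 0.67 [248. 135. 294.] [ 196. -286.]
top 0.45 [295. 274. 149.] [-1. 13.]
(array([[295.89185699, 268.68820819]]), array([[312.69484014, 236.8264979 ]]))
```

The ball is centred in the basket.

```bash
python3 -c "
from workcell import *
print(close_job())"
```

```text
the job is handed in; nothing more can be done
None
```

The job is handed in at about 22 s on the robot's clock: the last pictures show the scoop back on its grey pad facing as before, the ball centred in its basket, both chips in the trough, and the arm clear; no verdict came back.

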